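# Pry the snap ring out of the bearing housing

### The job

The cover of the bearing housing is held down by a wire snap ring that sits in a groove in the bore. Take the pick, get its tip down the pry slot and under the free end of the ring, and lift the end so that the ring comes up out of its groove. Then lay the ring flat in the sheet-metal tray and put the pick down on the bench, leaving everything else as it is.

Things in the scene. Friction and masses are not known exactly. Their poses are not given: they have to be found in the camera images.
- housing: Round cast bearing housing, fixed: 156 mm diameter, 66 mm high, foot flange 176 mm diameter and 14 mm high. Origin: centre of its underside; z up along the bore. Bore 110 mm in diameter, closed 10.4 mm below the top face by a flat cover. Round the bore runs a lip 4 mm thick, flush with the top face, and under it the ring's groove, 6.4 mm high and 2.6 mm deep. A pry slot is cut on the -x side.
- slot (a point): Middle of the pry slot, level with the top face, at the radius of the ring's wire (54.3 mm from the bore's axis, in the housing's -x direction). The slot is radial, 25 mm wide, open above, cut through lip, groove and cover edge. Under the ring its floor is 24 mm below the top face, level from radius 41 to 57 mm.
- snap_ring: Split ring of dark round spring wire, 6 mm thick, 70 g, mean diameter 109 mm. Origin: its centre as seated (moves with its back). Seated, the wire's centre is 7.4 mm below the top face. Springy: let go below 30 mm the end drops back; lifted 45 to 60 mm over the top face (about 4 N) most of the ring comes out and, when the pick is drawn back, its end lies on the top face by the slot.
- ring_end (a point): The ring's free end (centre of the wire). It reaches into the slot from the slot's +y side (housing frame) and ends about 5 mm past the slot's middle.
- ring_grip (a point): Centre of the wire 15 mm along the ring from the free end; the line to ring_end gives the wire's direction.
- ring_far_end (a point): The ring's other end, under the lip beside the slot. It may stay in the groove until the ring is pulled up by its free end, which takes a few newtons. Out of the groove the ring opens to about 130 mm across.
- ring_back (a point): Centre of the wire at the back of the ring, across from the gap.
- pry_pick: Straight pry pick lying on the bench, 172 mm long, 90 g: black square handle with ribs, 95 mm long, 20 mm wide, 22 mm high, then a steel shaft 6 mm thick, 5 mm over the last 15 mm. Origin: underside of the handle's middle; x along the pick to its tip, z up. The pick's centre line is 11 mm above the underside.
- pick_tip (a point): Very tip of the pick, 125 mm ahead of the handle's middle on the centre line.
- tray: Open sheet-metal tray, fixed, 200 mm (x) by 220 mm (y), 24 mm high with a 2 mm bead on the rim, walls and floor 2.5 mm thick. Origin: centre of its underside.
- torch: Black pocket torch lying between the housing and the radio, 141 mm long; leave alone. Origin: centre of its underside.
- slot_mouth (a point): Outer end of the slot's floor, on the housing's outside (radius 78 mm), 6.5 mm below the top face. From here the floor slopes down inwards at 40 degrees to radius 57 mm, so a pick must come in nose down 25 to 40 degrees to pass under the ring.

How it is judged:
On the way:
1. the pick, and not the fingers, lifts the ring's free end at least 8 mm above the housing's top face (z of ring_end in the frame of housing above 0.074 m and contact force between pry_pick and snap_ring above 0.2 N and contact force between the fingers and snap_ring below 0.1 N), for 0.1 s.
At the end, for the whole second after the job is handed in: the whole ring lies flat inside the tray (both its ends and its back within the walls and less than 18 mm above the bench), at rest; the pick lies on the bench, outside the tray, at rest (handle and tip under 30 mm high) (x of ring_end in the frame of tray between -0.098 and 0.098 m and y of ring_end in the frame of tray between -0.108 and 0.108 m and z of each of ring_end, ring_far_end, ring_back in the frame of tray below 0.018 m and x of ring_far_end in the frame of tray between -0.098 and 0.098 m and y of ring_far_end in the frame of tray between -0.108 and 0.108 m and x of ring_back in the frame of tray between -0.098 and 0.098 m and y of ring_back in the frame of tray between -0.108 and 0.108 m and linear speed of each of snap_ring, pry_pick below 0.02 m/s and height (world z) of each of pry_pick, pick_tip below 0.03 m and (x of pry_pick in the frame of tray above 0.12 m or x of pry_pick in the frame of tray below -0.12 m or y of pry_pick in the frame of tray above 0.12 m or y of pry_pick in the frame of tray below -0.12 m)); the robot touches nothing.
It fails at once if the torch is pushed more than 30 mm (distance of torch from where it was at the start of the episode above 0.03 m).
It also fails if it takes over 61 s, if anything falls off the work surface, if the arm or the gripper's body presses on something with over 40 N, if the wrist force passes 120 N, or if a joint passes its speed limit or range.

### The arm

A 7-joint arm with a two-finger parallel gripper is mounted at the origin on a cart in front of the work surface, level with it; the furniture and walls round the work are solid. World frame = base frame: x ahead of the robot, y to its left, z up, the work surface at z = 0. Lengths are in m, angles in rad, forces in N, time in s.
With the tool pointing down it reaches from about 0.35 to 0.9 m from the base axis. Payload 7.2 kg.
Tool frame: the origin (TCP) lies midway between the tips of the shut fingers; the grasp point (between the pads) lies 19 mm behind it; z points along the fingers, y is the line along which they close (so a half turn about z gives the same grasp; the last joint's range is limited). The gripper opens to 85 mm and grips with 20 to 120 N. Pads are 22 mm wide; open, the fingers measure 114 mm over their backs; the gripper's body (76 mm by 85 mm) begins 54 mm behind the grasp point. The pads swing forward as they close: fully open they stand 13 mm farther back than shut.
Start: joints at [-1.171, 0.411, -0.013, 1.596, 0.006, 1.134, -0.082], TCP at [0.282, 0.558, 0.231] pointing down, gripper open.
Joint ranges: [-2.95, 2.95], [-0.29, 1.99], [-1.47, 1.44], [0.14, 2.54], [-1.03, 4.17], [0.13, 1.85], [-2.86, 2.86]. Speed limits (rad/s): [2.39, 2.39, 3.01, 3.01, 3.14, 3.14, 3.14].

### API

Orientations are given as a unit quaternion [w, x, y, z].
In Python, from bench import ctrl gives the robot as it stands.
- The arm moves only by the shell command python3 -m crank 'ROWS' [OPENING]. ROWS is JSON, one flat list of numbers, 4 for each row, row after row: the shift along the tool's x, y, z in m, then the turn about the tool's z in degrees. A call has 1 to 12 rows; each row is the pose to reach, as a shift and turn from the pose commanded when the call began, along the tool's axes at that moment; what a row does not reach only later rows make up. A row lasts 1/12 s, in which the tool goes at most 41.7 mm and 7.16 degrees, less where a joint would pass 70% of its speed; a pose out of reach is approached as far as the arm can. A call with a gripper value outside its range is refused whole. OPENING is the opening, from 0 (shut) to 1 (fully open), set as the call begins (- or left out, the last holds). The fingers move at their own pace and stop on an object; the grip force is fixed at half the most. Time passes only in rows, so rows that repeat a pose let the fingers close. It gives the time, the measured TCP pose, the force, the opening and the grip force at its end, in the units of the state.
- ctrl.read_state(): the state, without advancing time (a new reading comes with each control period).
- ctrl.camera(name): name is "side" or "top" or "wrist"; returns a dict with "img" (384x512x3 uint8, red, green, blue), "z_map" (384x512 float32, m along the optical axis (not along the pixel's ray), 0 where there is no reading), "K" (3x3 intrinsics, pixels), "k1" (the pictures are not rectified: a ray, as slopes to the right and down, at radius r is drawn at 1 + k1 r^2 times it, then the intrinsics apply), "R" (3x3) and "t" (3): a world point X has camera coordinates R X + t; the wrist camera has in their place "tool_from_camera" (4x4, takes a point from camera to tool coordinates, whose origin is the TCP and whose axes are the flange's). Camera axes: x right, y down, z forward; pixel columns grow to the right and rows downward; lengths in m; the calibration is good to about 2 mm. A picture is of the moment at which its call begins: read the wrist's pose just before it.
- ctrl.close_job(): hands the job in; it is judged then, once.
The state is a dict: "time": time; "q": joint angles; "dq": joint speeds; "effort": joint torques, N m; "eef_pos": TCP position; "eef_rot": TCP orientation; "wrist_force": force on the tool from outside, world axes, zero at the start; "moment": the same for the moment, N m; "width": finger opening in m; "grip_force": force on a finger pad.
Only numpy, scipy, OpenCV 4.12 (cv2) and the standard library are available. Lean on these libraries where they do the work, as an engineer would, in place of code of your own. Each camera call takes 0.05 s, during which the arm holds its last target. There are 200 camera calls.

## Working session

There is one attempt and no reset: what is moved stays moved. The work goes in short steps, Python scripts to look and compute and a shell command to move; the robot and the scene stay as the last step left them, time stands still between calls to the robot, and variables do not carry over. Pictures are saved under pics/ and viewed, at most 10 in all, crops included, and the job is handed in when it is done.

```bash
ls; mkdir -p pics
cat > h.py <<'E'
import numpy as np, cv2
from bench import ctrl
from scipy.spatial.transform import Rotation as Ro
def R_of(q): return Ro.from_quat([q[1],q[2],q[3],q[0]]).as_matrix()
def shot(name):
    s=ctrl.read_state(); c=ctrl.camera(name)
    K=np.array(c["K"])
    if name=="wrist":
        T=np.array(c["tool_from_camera"]); A=np.eye(4); A[:3,:3]=R_of(s["eef_rot"]); A[:3,3]=s["eef_pos"]
        W=A@T
    else:
        W=np.eye(4); W[:3,:3]=np.array(c["R"]).T; W[:3,3]=-W[:3,:3]@np.array(c["t"])
    c["W"]=W; c["K"]=K
    return c
def rays(c,px):
    px=np.atleast_2d(np.array(px,float)); K=c["K"]
    d=(px-[K[0,2],K[1,2]])/[K[0,0],K[1,1]]; u=d.copy()
    for _ in range(20): u=d/(1+c["k1"]*(u**2).sum(1,keepdims=True))
    return np.c_[u,np.ones(len(u))]
def plane(c,px,z):
    r=rays(c,px)@c["W"][:3,:3].T; o=c["W"][:3,3]
    return o+r*((z-o[2])/r[:,2])[:,None]
def depthpts(c,px):
    px=np.atleast_2d(np.array(px,int)); z=c["z_map"][px[:,1],px[:,0]]
    return (rays(c,px)*z[:,None])@c["W"][:3,:3].T+c["W"][:3,3]
def proj(c,X):
    W=c["W"]; p=(np.atleast_2d(X)-W[:3,3])@W[:3,:3]; u=p[:,:2]/p[:,2:]
    u=u*(1+c["k1"]*(u**2).sum(1,keepdims=True)); K=c["K"]
    return u*[K[0,0],K[1,1]]+[K[0,2],K[1,2]]
def save(c,n): cv2.imwrite("pics/"+n,cv2.cvtColor(c["img"],cv2.COLOR_RGB2BGR))
E
python3 - <<'E'
from h import *
a=shot("top");b=shot("side");np.savez("t.npz",**{k:a[k] for k in("img","z_map","K","k1","W")});np.savez("s.npz",**{k:b[k] for k in("img","z_map","K","k1","W")})
im=np.vstack([a["img"],b["img"]]); 
save(a,"t0.png");save(b,"s0.png")
print(ctrl.read_state()); print(a["W"],b["W"],a["K"],a["k1"])
E
```

```text
pics
{'time': 0.1, 'q': array([-1.17118325,  0.41182072, -0.01272663,  1.59697827,  0.005587  ,
        1.13430815, -0.08219683]), 'dq': array([ 1.29267710e-05, -1.68395570e-03,  7.08477006e-04, -2.52161496e-03,
        1.53474911e-03, -7.20031973e-04, -5.32120627e-04]), 'effort': array([ 3.07419985e-03, -6.01826692e+01,  6.84480742e-01, -3.00088298e+01,
        1.39993543e-02,  6.35495948e-03, -7.33116394e-06]), 'eef_pos': array([0.28165066, 0.55742563, 0.23052925]), 'eef_rot': array([-1.28733079e-04,  2.31762176e-01,  9.72772197e-01, -7.28260326e-04]), 'wrist_force': array([0.64120395, 0.60261355, 0.54896548]), 'moment': array([-0.00846796, -0.04888653,  0.00604059]), 'grip_force': 0.0, 'width': 0.08516393791149904}
[[-4.11759368e-04 -9.85826348e-01  1.67768416e-01  3.95260184e-01]
 [-9.99971493e-01 -8.58975859e-04 -7.50170200e-03  1.04434393e-01]
 [ 7.53948450e-03 -1.67766723e-01 -9.85797892e-01  1.19159560e+00]
 [ 0.00000000e+00  0.00000000e+00  0.00000000e+00  1.00000000e+00]] [[ 0.87942327 -0.20619188  0.42906831  0.15537547]
 [-0.47562761 -0.41812127  0.77392053 -0.66298578]
 [ 0.01982646 -0.88468046 -0.46577612  0.5330297 ]
 [ 0.          0.          0.          1.        ]] [[441.66691583   0.         266.05394291]
 [  0.         441.66691583 195.52301941]
 [  0.           0.           1.        ]] 0.0473355067854275
```

View pics/t0.png

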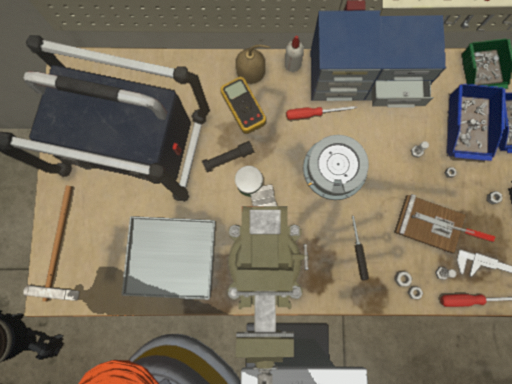

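View pics/s0.png

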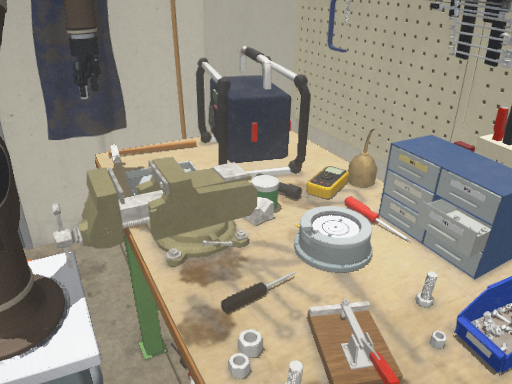

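The top view shows the housing near (336,166), the pick at (360,248) with its tip near (355,217), the tray at (170,258) and the torch at (228,156). A vise stands between the tray and the housing. I'll zoom in next.

Run:
```python
from h import *
a=dict(np.load("t.npz"));b=dict(np.load("s.npz"))
A=cv2.resize(a["img"][125:290,295:395],None,fx=3.6,fy=3.6,interpolation=cv2.INTER_CUBIC)
B=cv2.resize(b["img"][195:320,215:385],None,fx=2.5,fy=2.5,interpolation=cv2.INTER_CUBIC)
H=max(A.shape[0],B.shape[0]);M=np.zeros((H,A.shape[1]+B.shape[1],3),np.uint8);M[:A.shape[0],:A.shape[1]]=A;M[:B.shape[0],A.shape[1]:]=B
cv2.imwrite("pics/z1.png",M[...,::-1]);print(M.shape)
g=cv2.cvtColor(a["img"],cv2.COLOR_RGB2HSV)
# dark handle
m=((g[...,2]<70)).astype(np.uint8);m[:, :335]=0;m[:,385:]=0;m[:235]=0;m[295:]=0
n,l,st,ce=cv2.connectedComponentsWithStats(m)
k=1+np.argmax(st[1:,4]);ys,xs=np.where(l==k);print(st[k],ce[k])
r=cv2.minAreaRect(np.c_[xs,ys].astype(np.float32));print(r)
p=plane(a,cv2.boxPoints(r),.015);print(p.round(4))
# tray corners from depth/ approx
print("tray",plane(a,[[128,219],[215,219],[213,297],[124,294]],.024).round(4), depthpts(a,[[170,258],[128,222]]).round(4))
# housing top via depth
ys,xs=np.mgrid[125:210,290:385];px=np.c_[xs.ravel(),ys.ravel()]
P=depthpts(a,px);s=abs(P[:,2]-.066)<.004
c,rad=cv2.minEnclosingCircle(P[s][:,:2].astype(np.float32));print("top",np.median(P[s][:,2]),c,rad)
mm=s.reshape(85,95).astype(np.uint8)
s2=abs(P[:,2]-.0556)<.003;print(s2.sum(),P[s2].mean(0))
print("tipz",depthpts(a,[[355,218],[356,220],[360,255]]))
```

```text
(594, 785, 3)
[355 245  13  35 247] [361.21052632 261.95951417]
((361.1759948730469, 261.968017578125), (35.24043655395508, 7.1554179191589355), 79.69515228271484)
[[ 0.462  -0.1388  0.015 ]
 [ 0.4654 -0.1575  0.015 ]
 [ 0.3754 -0.1704  0.015 ]
 [ 0.3721 -0.1519  0.015 ]]
tray [[0.5308 0.4599 0.024 ]
 [0.5307 0.231  0.024 ]
 [0.3292 0.232  0.024 ]
 [0.3379 0.4593 0.024 ]] [[0.4291 0.3499 0.005 ]
 [0.5253 0.4664 0.0012]]
top 0.06644586206515846 (0.673798143863678, -0.09376662224531174) 0.07856454700231552
973 [ 0.67160108 -0.09365329  0.05609588]
tipz [[ 0.53668676 -0.14629331 -0.00217797]
 [ 0.5305341  -0.14751077  0.00394609]
 [ 0.43628647 -0.15074642  0.02221688]]
```

View pics/z1.png

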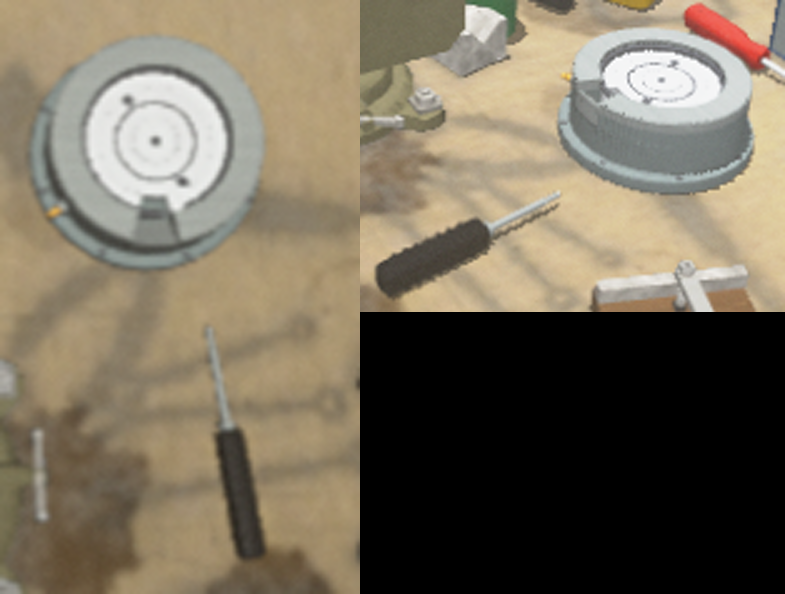

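The crop puts the slot on the housing's robot side: outer end near (157,230), inner end near (153,203), housing centre (155,141). The pick runs from (250,555) to its tip at (208,328) in the crop. The tool can't tilt, so I'll lever the gripped handle on the housing's rim to get the nose down.

```bash
python3 - <<'E'
from h import *
a=dict(np.load("t.npz"))
ys,xs=np.mgrid[195:310:3,225:315:3];px=np.c_[xs.ravel(),ys.ravel()]
P=depthpts(a,px);print("vise max z",P[:,2].max(),P[P[:,2].argmax()])
cr=lambda u,v:[295+u/3.6-.36,125+v/3.6-.36]
t=plane(a,[cr(208,328)],.011)[0];f=plane(a,[cr(230,430)],.011)[0];r=plane(a,[cr(252,557)],.011)[0]
d=(t-r);print("tip",t,"front",f,"rear",r,np.linalg.norm(d),np.degrees(np.arctan2(d[1],d[0])))
print("slot out/in",plane(a,[cr(157,243)],.0595),plane(a,[cr(153,205)],.066),"hc",plane(a,[cr(155,141)],.0556))
E
python3 -m crank '[0,0,-0.04,0, 0,0,-0.08,0]'
```

```text
vise max z 1.1915956031424002 [0.39526018 0.10443439 1.1915956 ]
tip [ 0.54119709 -0.1368091   0.011     ] front [ 0.46541053 -0.15039879  0.011     ] rear [ 0.37352066 -0.16283952  0.011     ] 0.16968490776201614 8.824270994666533
slot out/in [[ 0.59702451 -0.09215637  0.0595    ]] [[ 0.62372961 -0.08891067  0.066     ]] hc [[ 0.67371394 -0.09343801  0.0556    ]]
time: 0.27
eef_pos: [0.2811, 0.5562, 0.3092]
eef_rot: [-0.001, 0.232, 0.973, -0.003]
wrist_force: [-0.5, 2.1, 1.7]
width: 0.0851
grip_force: 0.0
```

```bash
python3 -m crank '[-0.3,-0.36,-0.02,0,-0.3,-0.36,-0.02,0,-0.3,-0.36,-0.02,0,-0.3,-0.36,-0.02,0,-0.3,-0.36,-0.02,0,-0.3,-0.36,-0.02,0,-0.3,-0.36,-0.02,0,-0.3,-0.36,-0.02,0,-0.3,-0.36,-0.02,0,-0.3,-0.36,-0.02,0,-0.3,-0.36,-0.02,0,-0.3,-0.36,-0.02,0]'
python3 -m crank '[-0.169,-0.198,0.04,-35.5,-0.169,-0.198,0.04,-35.5,-0.169,-0.198,0.1,-35.5,-0.169,-0.198,0.1,-35.5,-0.169,-0.198,0.13,-35.5,-0.169,-0.198,0.16,-35.5,-0.169,-0.198,0.16,-35.5,-0.169,-0.198,0.16,-35.5,-0.169,-0.198,0.16,-35.5,-0.169,-0.198,0.16,-35.5,-0.169,-0.198,0.16,-35.5]'
python3 - <<'E'
from h import *
w=shot("wrist");save(w,"w1.png");s=ctrl.read_state();print(s["q"].round(2),R_of(s["eef_rot"]).round(3))
print(w["W"].round(3))
E
```

```text
time: 1.27
eef_pos: [0.388, 0.095, 0.3317]
eef_rot: [0.0, 0.235, 0.972, -0.0]
wrist_force: [0.5, 0.2, 0.0]
width: 0.0857
grip_force: 0.0
time: 2.18
eef_pos: [0.4477, -0.1527, 0.1699]
eef_rot: [-0.002, -0.074, 0.997, -0.0]
wrist_force: [0.7, 0.4, 0.8]
width: 0.0853
grip_force: 0.0
[-0.35  0.25  0.68  2.06 -0.2   0.9   2.16] [[-0.989 -0.15  -0.002]
 [-0.15   0.989 -0.   ]
 [ 0.002  0.    -1.   ]]
[[-0.149  0.937  0.314  0.366]
 [ 0.989  0.142  0.047 -0.165]
 [-0.     0.318 -0.948  0.313]
 [ 0.     0.     0.     1.   ]]
```

View pics/w1.png

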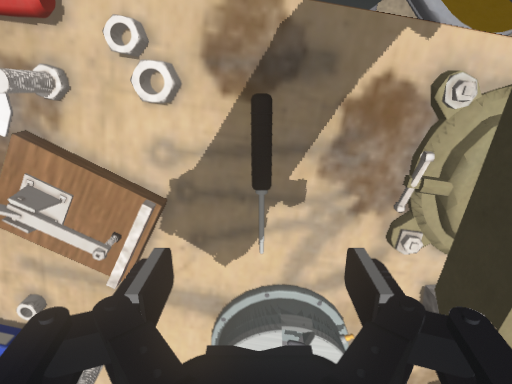

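The wrist view shows the pick upright in the image, handle (262,95) to (262,190) and tip (262,252). The housing slot shows near (293,337).

Run:
```python
from h import *
w=shot("wrist");s=ctrl.read_state();A=R_of(s["eef_rot"]);p=np.array(s["eef_pos"])
g=w["img"].max(2); m=(g<45).astype(np.uint8);m[:80]=0;m[200:]=0;m[:,:235]=0;m[:,285:]=0
ys,xs=np.where(m>0);r=cv2.minAreaRect(np.c_[xs,ys].astype(np.float32));print(r)
for nm,px,z in(("rear",(262,95),.018),("front",(261.5,190),.018),("tip",(262,252.5),.011),("slot",(293,337),.06)):
    X=plane(w,[px],z)[0];print(nm,X.round(4),"tool",((X-p)@A).round(4))
```

```text
((260.5, 140.0), (94.0, 19.0), 90.0)
rear [ 0.3736 -0.1596  0.018 ] tool [0.0758 0.0029 0.1536]
front [ 0.4662 -0.1456  0.018 ] tool [-0.0178  0.0027  0.1536]
tip [ 0.5425 -0.1331  0.011 ] tool [-0.0952  0.0036  0.1606]
slot [ 0.6102 -0.0896  0.06  ] tool [-0.1687  0.0363  0.1116]
```

```bash
python3 -m crank '[0,0.002,0.04,0,0,0.002,0.08,0,0,0.002,0.12,0,0,0.002,0.15,0,0,0.002,0.167,0,0,0.002,0.167,0,0,0.002,0.167,0]'
python3 -m crank '[0,0,0,0,0,0,0,0,0,0,0,0,0,0,0,0,0,0,0,0,0,0,0,0,0,0,0,0,0,0,0,0,0,0,0,0]' 0
python3 -m crank '[0,0,-0.04,0,0,0,-0.08,0,0,0,-0.1,0,0,0,-0.1,0]'
```

```text
time: 2.87
eef_pos: [0.4491, -0.1487, 0.005]
eef_rot: [0.0, -0.076, 0.997, 0.0]
wrist_force: [-0.3, -0.8, -0.0]
width: 0.0853
grip_force: 0.0
time: 3.62
eef_pos: [0.4491, -0.1497, 0.0051]
eef_rot: [0.001, -0.076, 0.997, 0.0]
wrist_force: [-1.4, 1.8, 10.7]
width: 0.0188
grip_force: 58.7
time: 3.95
eef_pos: [0.4509, -0.1506, 0.1081]
eef_rot: [0.003, -0.076, 0.997, -0.0]
wrist_force: [0.7, 0.8, -1.6]
width: 0.0184
grip_force: 59.8
```

```bash
python3 -m crank '[-0.04,-0.005,-0.01,7,-0.08,-0.013,-0.01,14,-0.122,-0.02,-0.01,21,-0.122,-0.02,-0.01,28,-0.122,-0.02,-0.01,35,-0.122,-0.02,-0.01,42,-0.122,-0.02,-0.01,49,-0.122,-0.02,-0.01,56,-0.122,-0.02,-0.01,63,-0.122,-0.02,-0.01,70,-0.122,-0.02,-0.01,77,-0.122,-0.02,-0.01,84]'
python3 -m crank '[0,0,0,7,0,0,0,14,0,0,0,21,0,0,0,28,0,0,0,35,0,0,0,42,0,0,0,49,0,0,0,56,0,0,0,63,0,0,0,70,0,0,0,74.6,0,0,0,74.6]'
python3 - <<'E'
from h import *
a=shot("side");b=shot("top");s=ctrl.read_state();print(s["q"].round(2),s["eef_pos"],R_of(s["eef_rot"]).round(3)[:,0])
M=np.hstack([cv2.resize(a["img"][100:340,200:440],None,fx=1.6,fy=1.6),cv2.resize(b["img"][110:300,280:440],None,fx=2,fy=2)[:384]])
cv2.imwrite("pics/p2.png",M[...,::-1])
E
```

```text
time: 4.95
eef_pos: [0.5716, -0.1508, 0.1131]
eef_rot: [-0.001, 0.613, 0.79, -0.0]
wrist_force: [0.3, 0.4, -0.3]
width: 0.0184
grip_force: 59.7
time: 5.95
eef_pos: [0.5716, -0.1508, 0.1128]
eef_rot: [-0.0, 0.966, 0.258, -0.001]
wrist_force: [-0.6, 0.6, -0.7]
width: 0.0186
grip_force: 59.7
[-0.61  0.87  1.27  1.85 -0.92  1.17 -0.05] [ 0.57173826 -0.15101592  0.11330625] [ 0.864  0.504 -0.001]Traceback (most recent call last):
  File "<stdin>", line 3, in <module>
    return _nx.concatenate(arrs, 1, dtype=dtype, casting=casting)
           ~~~~~~~~~~~~~~~^^^^^^^^^^^^^^^^^^^^^^^^^^^^^^^^^^^^^^^
ValueError: all the input array dimensions except for the concatenation axis must match exactly, but along dimension 0, the array at index 0 has size 384 and the array at index 1 has size 380
```

```bash
python3 -m crank '[0,0,0.03,0,0,0,0.042,0,0,0,0.045,0,0,0,0.048,0,0,0,0.052,0,0,0,0.056,0]'
python3 - <<'E'
from h import *
a=shot("side");b=shot("top");s=ctrl.read_state();print(s["q"].round(2),s["eef_pos"])
M=np.hstack([cv2.resize(a["img"][130:320,220:420],None,fx=2,fy=2),cv2.resize(b["img"][110:300,280:440],None,fx=2,fy=2)])
cv2.imwrite("pics/p2.png",M[...,::-1])
E
```

```text
time: 6.55
eef_pos: [0.5701, -0.1524, 0.0596]
eef_rot: [-0.0, 0.966, 0.26, -0.001]
wrist_force: [-11.5, -0.4, 17.1]
width: 0.0183
grip_force: 65.5
[-0.56  0.91  1.17  1.88 -0.97  1.07 -0.02] [ 0.56996394 -0.15237699  0.05917381]
```

View pics/p2.png

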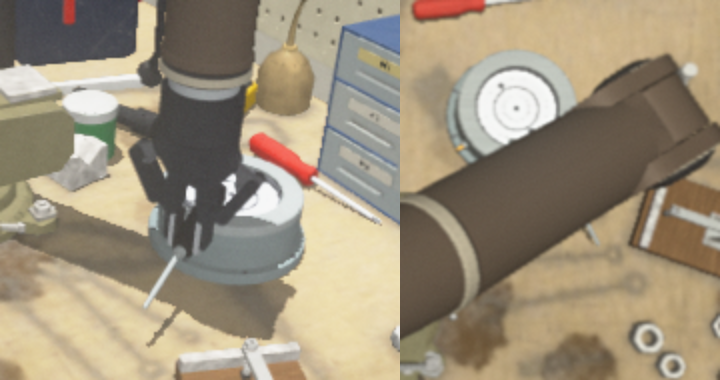

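The side view shows the shaft tilting nose down as planned, with its tip at about (294,281) in the full picture. I'll press further.

```bash
python3 -m crank '[0,0,0.003,0,0,0,0.006,0,0,0,0.009,0,0,0,0.011,0,0,0,0.0125,0]'
python3 -m crank '[0,0,-0.02,0,0,0,-0.04,0,0,0,-0.04,0]'
cat > tilt.py <<'E'
from h import *
# pick tilt from the wrist camera: last pads view; and from side camera depth of shaft
def shaft(c):
    s=ctrl.read_state();p=np.array(s["eef_pos"]);A=R_of(s["eef_rot"])
    ys,xs=np.mgrid[0:384,0:512];px=np.c_[xs.ravel(),ys.ravel()];z=c["z_map"].ravel()
    P=depthpts(c,px);T=(P-p)@A
    k=(z>0)&(abs(T[:,1])<.008)&(T[:,0]<-.022)&(T[:,0]>-.105)&(T[:,2]>-.01)&(P[:,2]>.015)
    return T[k],px[k],P[k]
E
python3 - <<'E'
from tilt import *
c=shot("side");T,px,P=shaft(c);print(len(T))
o=np.argsort(T[:,0]);print(T[o][::max(1,len(o)//14)].round(4))
f=np.polyfit(T[:,0],T[:,2],1);print(f,np.degrees(np.arctan(f[0])))
save(c,"s3.png")
E
```

```text
time: 7.07
eef_pos: [0.5696, -0.1526, 0.0469]
eef_rot: [-0.0, 0.966, 0.259, -0.001]
wrist_force: [-11.1, -0.8, 19.0]
width: 0.0186
grip_force: 71.3
time: 7.32
eef_pos: [0.5733, -0.1522, 0.089]
eef_rot: [0.001, 0.966, 0.26, 0.002]
wrist_force: [0.3, 0.4, -1.2]
width: 0.0186
grip_force: 68.4
110
[[-0.0808  0.0006  0.0311]
 [-0.076   0.0021  0.0291]
 [-0.0698  0.0009  0.0269]
 [-0.0667  0.0014  0.0265]
 [-0.0647  0.      0.0214]
 [-0.0605 -0.0019  0.0227]
 [-0.0578  0.0029  0.0225]
 [-0.0532  0.0022  0.0165]
 [-0.0501  0.0026  0.0137]
 [-0.0463  0.003   0.016 ]
 [-0.0439 -0.0025  0.0128]
 [-0.0388 -0.001   0.0108]
 [-0.0363 -0.0006  0.0052]
 [-0.0308  0.001   0.0057]
 [-0.0269  0.0013  0.0057]
 [-0.0236  0.0014  0.0007]]
[-0.54593058 -0.01179929] -28.631476090665195
```

```bash
python3 -m crank '[0,0,0.03,0,0,0,0.0415,0,0,0,0.0425,0,0,0,0.0425,0]'
python3 -m crank '[0,0,-0.04,0,0,0,-0.055,0,0,0,-0.055,0]'
python3 - <<'E'
from tilt import *
c=shot("side");T,px,P=shaft(c)
f=np.polyfit(T[:,0],T[:,2],1);print(len(T),f,np.degrees(np.arctan(f[0])),T[:,0].min(), T[:,1].mean())
w=shot("wrist");s=ctrl.read_state();A=R_of(s["eef_rot"]);p=np.array(s["eef_pos"])
print(s["q"].round(2),p,A[:,0].round(3))
print(proj(w,p+A@np.array([-.083,0,.038])), proj(c,p+A@np.array([-.083,0,.038])))
B=cv2.resize(c["img"][120:320,220:380],None,fx=2.4,fy=2.4);C=cv2.resize(w["img"],(480,360));M=np.zeros((480,864,3),np.uint8);M[:480,:384]=B;M[:360,384:]=C
cv2.imwrite("pics/p3.png",cv2.resize(M,None,fx=.92,fy=.92)[...,::-1])
E
```

```text
time: 7.7
eef_pos: [0.5721, -0.1517, 0.0433]
eef_rot: [0.0, 0.966, 0.26, 0.0]
wrist_force: [-0.9, -1.3, 7.9]
width: 0.0189
grip_force: 73.4
time: 7.95
eef_pos: [0.5734, -0.152, 0.1009]
eef_rot: [0.001, 0.966, 0.26, 0.002]
wrist_force: [0.4, -0.6, -1.3]
width: 0.0185
grip_force: 72.2
100 [-0.7262279  -0.01295843] -35.98819961769119 -0.07435141948576676 0.00060947314710722
[-0.58  0.84  1.2   1.86 -0.89  1.1  -0.08] [ 0.57211423 -0.15050399  0.09779568] [0.865 0.502 0.001]
[[257.75322672 320.70762419]] [[294.51896809 274.77917056]]
```

View pics/p3.png

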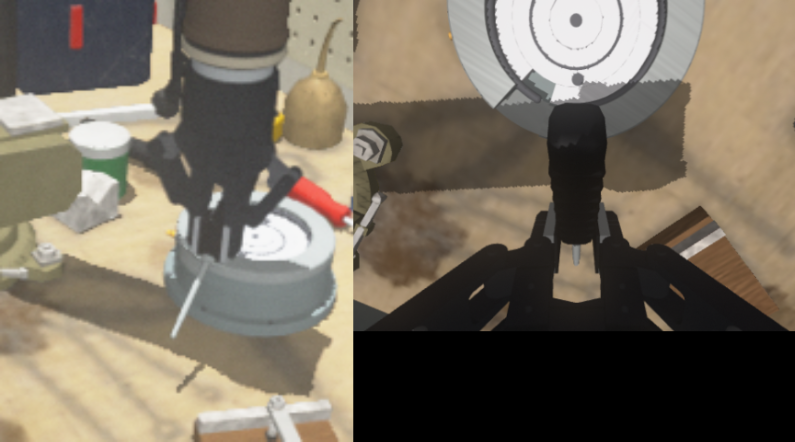

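The left half shows the shaft steeper now, about 36° nose down, tip near (175,335). The right half shows the slot in the wrist view at about (537,85). I'll turn back towards the slot.

```bash
python3 -m crank '[-0.03,-0.015,-0.01,-7,-0.06,-0.035,-0.01,-14,-0.06,-0.035,-0.01,-21,-0.06,-0.035,-0.01,-28,-0.06,-0.035,-0.01,-35,-0.06,-0.035,-0.01,-42,-0.06,-0.035,-0.01,-49,-0.06,-0.035,-0.01,-56,-0.06,-0.035,-0.01,-63,-0.06,-0.035,-0.01,-70,-0.06,-0.035,-0.01,-77,-0.06,-0.035,-0.01,-84]'
python3 -m crank '[0.01,0,0,-7,0.02,0,0,-14,0.03,0,0,-21,0.04,0,0,-28,0.05,0,0,-35,0.06,0,0,-42,0.069,-0.005,0,-49,0.069,-0.005,0,-56,0.069,-0.005,0,-63,0.069,-0.005,0,-63]'
python3 - <<'E'
from tilt import *
for i in range(2):
  c=shot("side");T,px,P=shaft(c)
  f=np.polyfit(T[:,0],T[:,2],1);print(len(T),f,np.degrees(np.arctan(f[0])),T[:,0].min(), T[:,1].mean())
w=shot("wrist");s=ctrl.read_state();A=R_of(s["eef_rot"]);p=np.array(s["eef_pos"])
print(s["q"].round(2),p,A[:,0].round(3))
np.savez("w.npz",W=w["W"],K=w["K"],k1=w["k1"],img=w["img"],z_map=w["z_map"])
np.savez("s.npz",W=c["W"],K=c["K"],k1=c["k1"],img=c["img"],z_map=c["z_map"])
B=cv2.resize(c["img"][150:290,220:390],None,fx=2.3,fy=2.3);C=cv2.resize(w["img"],(400,300));M=np.zeros((322,791,3),np.uint8);M[:,:391]=B;M[:300,391:]=C
cv2.imwrite("pics/p4.png",M[...,::-1])
E
```

```text
time: 9.05
eef_pos: [0.5018, -0.15, 0.1069]
eef_rot: [-0.001, 0.541, 0.841, -0.0]
wrist_force: [-0.4, 0.5, -1.0]
width: 0.0185
grip_force: 72.2
time: 9.88
eef_pos: [0.469, -0.089, 0.1073]
eef_rot: [-0.001, 0.022, 1.0, 0.0]
wrist_force: [-0.1, 1.0, -2.0]
width: 0.0181
grip_force: 72.2
65 [-0.70915274 -0.00719729] -35.342464341532825 -0.070166991875787 -0.0009214473172995644
64 [-0.70986453 -0.00723782] -35.369591151815996 -0.06998531886205482 -0.001238563920401441
[-0.43  0.37  0.64  2.11 -0.32  0.76  1.93] [ 0.46949326 -0.08972786  0.10764529] [-0.999  0.055  0.001]
```

View pics/p4.png

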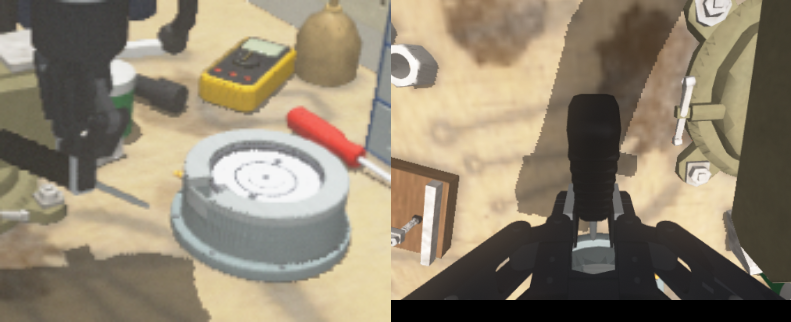

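The left half shows the tip at about (284,239) in the full side picture, with the slot near (309,230).

Run:
```python
from h import *
s=ctrl.read_state();A=R_of(s["eef_rot"]);p=np.array(s["eef_pos"])
c=dict(np.load("s.npz"));a=dict(np.load("t.npz"))
r=rays(c,[[284.3,239.1]])[0]@c["W"][:3,:3].T;o=c["W"][:3,3]
n=A[:,1];k=((p-o)@n)/(r@n);X=o+k*r;print("tip",X.round(4),"tool",((X-p)@A).round(4), "camdist",k)
# slot: low pixels seen from top inside annulus radius 58..77
hc=np.array([.6737,-.0937])
ys,xs=np.mgrid[120:215,290:385];px=np.c_[xs.ravel(),ys.ravel()]
P=plane(a,px,.066);d=P[:,:2]-hc;rr=np.hypot(*d.T);az=np.degrees(np.arctan2(d[:,1],d[:,0]))%360
g=a["img"][px[:,1],px[:,0]].max(1);D=depthpts(a,px)[:,2]
for lo,hi in((57,62),(62,67),(67,72),(72,77)):
    m=(rr>lo/1e3)&(rr<hi/1e3)&(abs(az-180)<30);i=np.argsort(az[m]);print(lo,[(int(x),int(v),int(1e3*z)) for x,v,z in zip(az[m][i],g[m][i],D[m][i])])
```

```text
tip [ 0.5394 -0.0935  0.0655] tool [-0.0701  0.      0.042 ] camdist 0.8232344260236931
57 [(150, 172, 69), (151, 175, 70), (153, 165, 66), (154, 174, 63), (156, 173, 66), (157, 177, 66), (158, 168, 68), (159, 179, 67), (162, 166, 68), (162, 160, 69), (164, 134, 67), (165, 128, 68), (166, 99, 62), (167, 100, 40), (169, 94, 62), (169, 93, 41), (172, 98, 39), (174, 96, 63), (174, 131, 44), (177, 99, 65), (177, 134, 42), (179, 135, 45), (179, 105, 59), (182, 135, 46), (182, 119, 39), (184, 127, 43), (184, 116, 43), (187, 93, 52), (189, 122, 56), (190, 144, 60), (192, 165, 66), (192, 172, 68), (194, 174, 66), (195, 174, 67), (196, 175, 67), (197, 170, 64), (200, 172, 69), (201, 165, 65), (202, 172, 67), (203, 170, 62), (204, 175, 64), (205, 170, 68), (206, 165, 67), (207, 170, 65), (209, 170, 66)]
62 [(150, 177, 64), (152, 175, 67), (153, 177, 62), (154, 175, 67), (155, 178, 67), (156, 176, 68), (158, 178, 70), (159, 174, 68), (160, 175, 68), (161, 172, 70), (163, 162, 66), (163, 159, 70), (165, 140, 47), (166, 142, 47), (167, 130, 43), (168, 137, 45), (170, 131, 43), (170, 140, 45), (17
[... 1529 characters left out ...]
5, 143, 57), (165, 143, 62), (167, 135, 51), (167, 132, 59), (169, 136, 54), (169, 133, 56), (171, 135, 55), (171, 136, 55), (173, 136, 52), (173, 137, 55), (175, 135, 54), (175, 137, 53), (177, 137, 54), (177, 136, 56), (179, 136, 55), (179, 138, 59), (181, 138, 53), (181, 138, 52), (183, 137, 57), (183, 138, 55), (185, 138, 58), (185, 133, 54), (187, 126, 55), (187, 119, 53), (189, 118, 55), (189, 123, 58), (191, 133, 63), (191, 161, 65), (193, 141, 64), (193, 169, 65), (195, 164, 64), (196, 172, 70), (197, 156, 68), (198, 171, 63), (199, 144, 63), (200, 169, 68), (201, 163, 68), (202, 171, 66), (203, 150, 67), (204, 170, 64), (206, 163, 67), (207, 169, 65), (208, 153, 65), (209, 170, 64)]
```

```bash
python3 -m crank '[0,0,0.04,-0.7,0,0,0.06,-0.7,0,0,0.065,-0.7,0,0,0.069,-0.7,0,0,0.071,-0.7,0,0,0.071,-0.7]'
python3 -m crank '[0,0,-0.04,0,0,0,-0.071,0,0,0,-0.071,0,0,0,-0.071,0]'
python3 - <<'E'
from tilt import *
for i in range(2):
  c=shot("side");T,px,P=shaft(c)
  f=np.polyfit(T[:,0],T[:,2],1);print(len(T),f,np.degrees(np.arctan(f[0])),T[:,0].min(), T[:,1].mean())
s=ctrl.read_state();A=R_of(s["eef_rot"]);p=np.array(s["eef_pos"]);print(p,A[:,0])
i=np.argsort(T[:,0])[:4];print(px[i],T[i].round(4))
u=px[i].mean(0).astype(int);g=c["img"][u[1]-12:u[1]+13,u[0]-12:u[0]+13]
cv2.imwrite("pics/p5.png",np.hstack([cv2.resize(g,(400,400),interpolation=cv2.INTER_NEAREST),cv2.resize(c["img"][195:275,240:320],(400,400))])[...,::-1])
print(u)
E
```

```text
time: 10.53
eef_pos: [0.4709, -0.0902, 0.0376]
eef_rot: [0.001, 0.021, 1.0, -0.0]
wrist_force: [2.6, 0.3, 1.5]
width: 0.0182
grip_force: 72.2
time: 10.87
eef_pos: [0.4712, -0.0898, 0.1098]
eef_rot: [0.002, 0.02, 1.0, 0.0]
wrist_force: [-0.6, 0.6, -1.8]
width: 0.0182
grip_force: 71.8
71 [-0.61524317 -0.01024643] -31.601623505775482 -0.07344913568740233 -0.0014027240622662917
65 [-0.62069909 -0.00976829] -31.827836649499353 -0.07454671205601111 -0.0013978883027660823
[ 0.46959119 -0.08946797  0.10798132] [-9.99228253e-01  3.92752641e-02  5.93889934e-04]
[[286 235]
 [286 236]
 [285 235]
 [285 236]] [[-0.0745  0.0006  0.0349]
 [-0.0735 -0.0014  0.0358]
 [-0.0714 -0.0007  0.0332]
 [-0.0706 -0.0022  0.0345]]
[285 235]
```

View pics/p5.png

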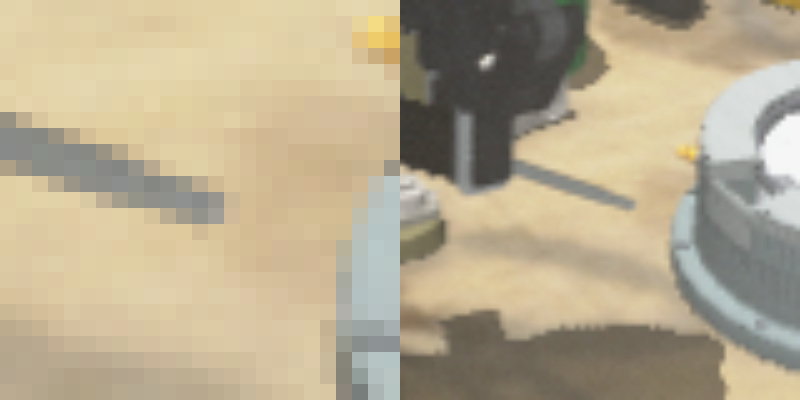

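The tip shows at about (286.4,235.4) in the full side picture, and the tilt is 31.7°, which suits the slot. Next I work out the approach.

```bash
cat > tip.py <<'E'
from h import *
def tip(c,uv,p,A,y=0.):
    r=rays(c,[uv])[0]@c["W"][:3,:3].T;o=c["W"][:3,3];n=A[:,1]
    X=o+(((p-o)@n+y)/(r@n))*r
    return X,(X-p)@A
E
python3 - <<'E'
from tip import *
c=shot("side");s=ctrl.read_state();A=R_of(s["eef_rot"]);p=np.array(s["eef_pos"])
X,t=tip(c,(286.4,235.4),p,A);X2,t2=tip(c,(286.4,235.4),p,A,-.0013);print(X,t,t2)
hc=np.array([.6737,-.0937]);h=np.radians(-2.4);d=np.array([np.cos(h),np.sin(h)]);yh=np.array([-d[1],d[0]])
def shift(r,z,off=.002):  # tip target at radius r, height z, off toward housing +y
    T=np.r_[hc-d*r+yh*off,z];return (T-X)@A
for r,z in((.090,.075),(.062,.0562),(.047,.0452)):print(r,shift(r,z).round(4))
# housing points in the side view as a check: bore centre cover and slot mouth
print(proj(c,np.r_[hc,.0556]),proj(c,np.r_[hc-d*.078,.0595]),proj(c,np.r_[hc-d*.078+yh*.0125,.066]),proj(c,np.r_[hc-d*.078-yh*.0125,.066]))
save(c,"s6.png")
E
```

```text
[ 0.54467797 -0.09247661  0.07231517] [-7.55138605e-02 -1.53482370e-17  3.51706610e-02] [-0.0746978  -0.0013      0.03414835]
0.09 [-0.039   0.0061 -0.0027]
0.062 [-0.067  0.006  0.016]
0.047 [-0.082  0.006  0.027]
[[336.15215604 226.98595106]] [[306.12426381 233.80931969]] [[303.22261422 228.25840164]] [[309.59269389 234.24199208]]
```

```bash
python3 -m crank '[-0.02,0.006,0,0,-0.039,0.006,0.0005,0,-0.054,0.006,0.0095,0,-0.067,0.006,0.0177,0,-0.073,0.006,0.0214,0,-0.077,0.006,0.0239,0,-0.082,0.006,0.027,0,-0.082,0.006,0.027,0]'
python3 - <<'E'
from tip import *
c=shot("side");s=ctrl.read_state();A=R_of(s["eef_rot"]);p=np.array(s["eef_pos"]);print(p,A[:,0],s["wrist_force"])
print("tip exp",p+A@np.array([-.0755,0,.0352]))
w=shot("top")
cv2.imwrite("pics/p7.png",np.hstack([cv2.resize(c["img"][190:260,270:340],(400,400),interpolation=cv2.INTER_CUBIC),cv2.resize(w["img"][135:205,300:370],(400,400),interpolation=cv2.INTER_CUBIC)])[...,::-1])
E
```

```text
time: 11.68
eef_pos: [0.5525, -0.0872, 0.0808]
eef_rot: [0.0, 0.019, 1.0, -0.0]
wrist_force: [1.0, -0.2, -0.7]
width: 0.0186
grip_force: 72.0
[ 0.55212144 -0.08718637  0.08103289] [-9.99247719e-01  3.87813869e-02  3.16787022e-05] [ 2.68302284 -0.01604977 -0.45907681]
tip exp [ 0.62756323 -0.09012206  0.0458305 ]
```

View pics/p7.png

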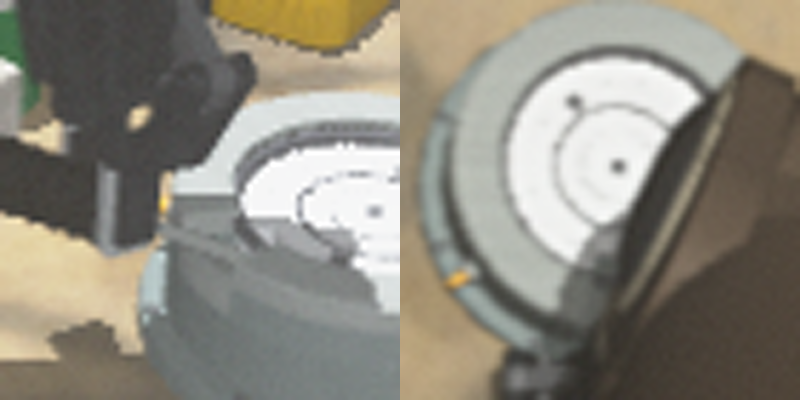

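The side crop shows the shaft running down into the slot, entering near (170,215), with hardly any contact force. I'll lift a little and check the load.

```bash
python3 -m crank '[-0.0015,0,-0.003,0,-0.002,0,-0.006,0,-0.003,0,-0.01,0,-0.004,0,-0.015,0]'
python3 -m crank '[-0.001,0,-0.006,0,-0.002,0,-0.012,0,-0.003,0,-0.018,0,-0.003,0,-0.018,0]'
python3 - <<'E'
from tip import *
c=shot("side");s=ctrl.read_state();A=R_of(s["eef_rot"]);p=np.array(s["eef_pos"])
print("tip exp",p+A@np.array([-.0755,0,.0352]),s["wrist_force"])
cv2.imwrite("pics/p8.png",cv2.resize(c["img"][180:260,260:360],(700,560),interpolation=cv2.INTER_CUBIC)[...,::-1])
E
```

```text
time: 12.12
eef_pos: [0.5548, -0.0872, 0.0962]
eef_rot: [-0.001, 0.019, 1.0, 0.0]
wrist_force: [-2.3, -0.7, -3.3]
width: 0.0187
grip_force: 71.5
time: 12.45
eef_pos: [0.56, -0.0875, 0.1158]
eef_rot: [0.001, 0.019, 1.0, 0.0]
wrist_force: [-1.4, -1.6, -2.3]
width: 0.0187
grip_force: 71.6
tip exp [ 0.63509787 -0.09024283  0.08005471] [-1.78134198 -0.86785803 -2.05180896]
```

View pics/p8.png

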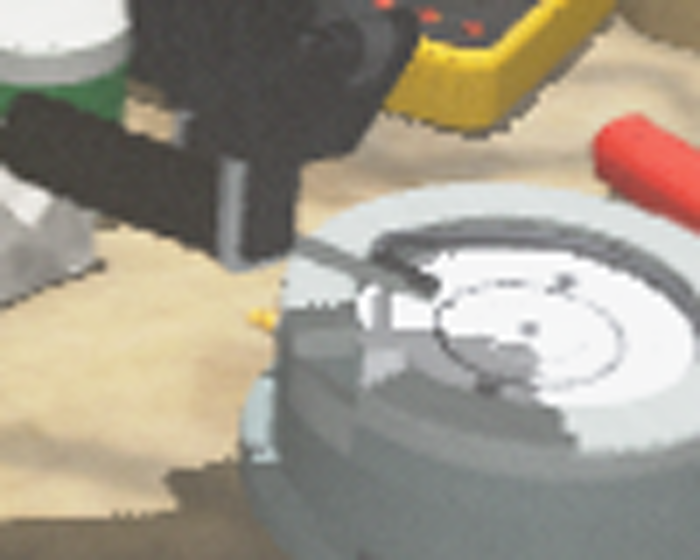

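The ring's free end lies as a dark wire across the pick, from about (375,245) to (435,290), so the pick has it. I have used all 10 picture views, so I'll rely on numbers from here on.

```bash
cat > ring.py <<'E'
from tip import *
hc=np.array([.6737,-.0937]);hy=np.radians(-2.4);H=np.array([[np.cos(hy),-np.sin(hy)],[np.sin(hy),np.cos(hy)]])
def cloud(cam="side"):
    c=shot(cam);s=ctrl.read_state();A=R_of(s["eef_rot"]);p=np.array(s["eef_pos"])
    ys,xs=np.mgrid[0:384,0:512];px=np.c_[xs.ravel(),ys.ravel()]
    P=depthpts(c,px);T=(P-p)@A;g=c["img"].reshape(-1,3).max(1).astype(int)
    h=(P[:,:2]-hc)@H
    ok=(c["z_map"].ravel()>0)
    return c,s,p,A,px,P,T,g,h,ok
def ringpts(cam="side",gmax=110,zmin=.0705,zmax=.16,R=.09):
    c,s,p,A,px,P,T,g,h,ok=cloud(cam)
    k=ok&(P[:,2]>zmin)&(P[:,2]<zmax)&(np.hypot(h[:,0],h[:,1])<R)&(g<gmax)&~((T[:,0]>-.045)&(abs(T[:,1])<.07))
    return c,s,p,A,px[k],P[k],T[k],g[k],h[k]
E
python3 - <<'E'
from ring import *
c,s,p,A,px,P,T,g,h=ringpts(gmax=150)
t=p+A@np.array([-.0755,0,.0352]);print("tip px",proj(c,t),"tip h",(t[:2]-hc)@H,len(P))
i=np.argsort(h[:,1]);print(np.c_[h[i]*1e3,P[i,2]*1e3,g[i],px[i]][::max(1,len(i)//40)].round(0).astype(int))
E
```

```text
tip px [[321.92746905 221.21819573]] tip h [-0.0391028   0.00188412] 47
[[-50  -9  91 107 321 220]
 [-49  -9  86 139 321 222]
 [-49  -8  88 112 321 221]
 [-50  -6  88 105 320 221]
 [-50  -5  89 102 320 220]
 [-49  -4  91 113 320 219]
 [-51  -4  86 108 319 221]
 [-53  -2  86 141 318 221]
 [-63  -2  91 144 314 220]
 [-68  -2  94 142 312 219]
 [-60  -2  90 147 315 220]
 [-50  -1  87 100 319 220]
 [-50  -1  90 102 319 219]
 [-65  -1  91 149 313 220]
 [-57   0  91 122 316 219]
 [-59   0  91 141 315 219]
 [-56   0  88 145 316 220]
 [-61   0  92 145 314 219]
 [-67   0  95 141 312 218]
 [-51   0  86 110 318 220]
 [-58   1  86 142 315 221]
 [-66   1  90 145 312 220]
 [-51   1  88  99 318 219]
 [-44   1  79 139 320 222]
 [-53   1  86 149 317 220]
 [-63   2  94 138 313 218]
 [-63   2  91 145 313 219]
 [-52   3  87 103 317 219]
 [-49   3  89 104 318 218]
 [-50   5  89  99 317 218]
 [-50   9  87  98 316 218]
 [-48  12  87  93 316 217]
 [-50  13  84  99 315 218]
 [-49  14  86  94 315 217]
 [-51  14  84 112 314 218]
 [-47  18  86 103 315 216]
 [-49  19  83  95 314 217]
 [-49  21  82 104 313 217]
 [-46  23  83  92 314 216]
 [-46  26  81 104 313 216]
 [-41  30  80 121 314 215]
 [-42  32  79 143 313 215]
 [-31  39  72  99 315 215]
 [-34  40  76 126 314 214]
 [-30  42  73 118 315 214]
 [-26  43  72 107 316 214]
 [-21  47  71 132 317 213]]
```

```bash
python3 -m crank '[-0.001,0,-0.006,0,-0.002,0,-0.012,0,-0.004,0,-0.018,0,-0.005,0,-0.024,0,-0.006,0,-0.028,0,-0.006,0,-0.028,0]'
python3 - <<'E'
from ring import *
c,s,p,A,px,P,T,g,h=ringpts(gmax=125)
t=p+A@np.array([-.0755,0,.0352]);print("tip h",(t[:2]-hc)@H,t[2],len(P),s["wrist_force"])
i=np.argsort(h[:,1]);print(np.c_[h[i]*1e3,P[i,2]*1e3,g[i],px[i]][::max(1,len(i)//25)].round(0).astype(int))
E
```

```text
time: 13.05
eef_pos: [0.5659, -0.0875, 0.1434]
eef_rot: [0.001, 0.019, 1.0, 0.0]
wrist_force: [-1.4, -0.1, -2.4]
width: 0.0185
grip_force: 71.5
tip h [-0.03280136  0.00199894] 0.10770928976310207 34 [-1.89573553  0.12177702 -3.27394148]
[[-42 -11 117 106 326 209]
 [-42  -8 113 113 325 210]
 [-45  -7 116 103 324 209]
 [-42  -7 115 109 325 209]
 [-44  -7 118  97 324 208]
 [-44  -7 113 124 324 210]
 [-45  -5 117  99 323 208]
 [-40  -4 115 103 325 208]
 [-45  -4 114 109 323 209]
 [-41  -2 117  98 324 207]
 [-43  -1 117  96 323 207]
 [-45   0 114 108 322 208]
 [-44   1 119  94 322 206]
 [-59   2 124 120 316 205]
 [-54   2 120 123 318 206]
 [-42   3 114  98 322 207]
 [-39   4 116 112 323 206]
 [-44   4 114 107 321 207]
 [-43   6 115  91 321 206]
 [-44   8 115  93 320 206]
 [-41   9 116  94 321 205]
 [-42  10 115  91 320 205]
 [-43  13 114  93 319 205]
 [-43  13 112 102 319 206]
 [-42  18 111  91 318 205]
 [-41  19 113  93 318 204]
 [-38  20 112  91 319 204]
 [-42  22 109  93 317 205]
 [-40  25 110 117 317 204]
 [  6  47  75 108 327 209]
 [-14  49  91 112 320 204]
 [ 13  49  72 116 329 209]
 [ 11  50  72 109 328 209]
 [  5  51  76 108 326 208]]
```

```bash
python3 -m crank '[-0.001,0,-0.004,0,-0.001,0,-0.007,0,-0.001,0,-0.007,0]'
python3 -m crank '[0.02,0,-0.005,0,0.05,0,-0.01,0,0.08,0,-0.01,0,0.08,0,-0.01,0,0.08,0,-0.01,0,0.08,0,-0.01,0]'
python3 - <<'E'
from ring import *
c,s,p,A,px,P,T,g,h=ringpts(gmax=125,zmin=.069,R=.1)
print(len(P),p)
i=np.argsort(h[:,1]);print(np.c_[h[i]*1e3,P[i,2]*1e3,g[i],px[i]][::max(1,len(i)//40)].round(0).astype(int))
E
```

```text
time: 13.35
eef_pos: [0.5665, -0.0874, 0.1498]
eef_rot: [0.0, 0.019, 1.0, 0.0]
wrist_force: [-1.1, 0.6, -4.1]
width: 0.0182
grip_force: 71.5
time: 13.85
eef_pos: [0.4877, -0.0843, 0.1601]
eef_rot: [0.001, 0.019, 1.0, 0.0]
wrist_force: [0.6, -0.7, 0.7]
width: 0.0187
grip_force: 71.8
24 [ 0.48783259 -0.08440522  0.15990175]
[[ 28  42  70 118 336 210]
 [-48  46  70 107 307 216]
 [-43  49  70 112 308 215]
 [ 20  50  70 122 331 209]
 [-43  50  72 123 308 214]
 [ 18  51  70 111 330 209]
 [ 13  52  70 107 328 209]
 [ 16  52  69 111 329 209]
 [-38  53  72 122 309 213]
 [  8  53  71 107 326 209]
 [-35  54  71 107 310 213]
 [-28  56  70 112 312 212]
 [  4  56  70 109 324 209]
 [-26  56  72 110 313 211]
 [  7  56  70 106 325 209]
 [-28  56  73 122 312 211]
 [-30  57  71 108 311 212]
 [-14  57  72 103 317 210]
 [ -3  57  71 120 321 209]
 [ -6  58  72 123 320 209]
 [  1  58  70 113 322 209]
 [  4  59  69 108 323 209]
 [-16  59  71 111 316 210]
 [-17  61  70 119 315 210]]
```

The ring has come out onto the top face. Now the pick goes down on the bench, pressed flat by its tip.

```bash
python3 -m crank '[0.022,-0.034,0,0,0.0455,-0.068,0,0,0.0455,-0.068,0.04,0,0.0455,-0.068,0.08,0,0.0455,-0.068,0.11,0,0.0455,-0.068,0.12,0,0.0455,-0.068,0.127,0,0.0455,-0.068,0.134,0,0.0455,-0.068,0.14,0,0.0455,-0.068,0.146,0,0.0455,-0.068,0.149,0]'
python3 -m crank '[0,0,0.001,0,0,0,0.001,0,0,0,0.001,0,0,0,0.001,0]' 0.6
python3 -m crank '[0,0,-0.04,0,0,0,-0.08,0,0,0,-0.12,0,0,0,-0.16,0,0,0,-0.2,0,0,0,-0.2,0]' 1
python3 - <<'E'
from ring import *
w=shot("wrist");save(w,"w9.png");s=ctrl.read_state();print(s["eef_pos"])
g=w["img"].max(2); m=(g<45).astype(np.uint8)
P=None
ys,xs=np.where(m>0);D=depthpts(w,np.c_[xs,ys]);k=(D[:,2]<.04)&(D[:,2]>.008)
print(k.sum(),D[k].mean(0),D[k].min(0),D[k].max(0))
E
```

```text
time: 14.82
eef_pos: [0.4399, -0.1513, 0.0108]
eef_rot: [0.001, 0.019, 1.0, -0.0]
wrist_force: [-1.3, 0.6, 7.1]
width: 0.018
grip_force: 72.9
time: 15.15
eef_pos: [0.4387, -0.1508, 0.0096]
eef_rot: [0.0, 0.019, 1.0, -0.0]
wrist_force: [-0.4, 1.2, -0.4]
width: 0.0511
grip_force: 0.0
time: 15.65
eef_pos: [0.4415, -0.1524, 0.216]
eef_rot: [0.005, 0.02, 1.0, -0.0]
wrist_force: [2.0, -0.6, -0.2]
width: 0.0854
grip_force: 0.0
[ 0.44047535 -0.15124307  0.21307841]
1383 [ 0.40122515 -0.1489118   0.02145303] [ 0.3576561  -0.40530466  0.01677306] [ 0.75136992 -0.13806935  0.02451341]
```

Run:
```python
from ring import *
for cam in("side","top"):
    c,s,p,A,px,P,T,g,h,ok=cloud(cam)
    k=ok&(P[:,2]>.06)&(P[:,2]<.1)&(np.hypot(*h.T)<.1)&(g<125)
    az=np.degrees(np.arctan2(h[k,1],h[k,0]))%360;r=np.hypot(*h[k].T)
    print(cam,k.sum());i=np.argsort(az)
    M=np.c_[az,r*1e3,P[k,2]*1e3,g[k],h[k]*1e3][i].round(0).astype(int);print(M[::max(1,len(M)//45)])
```

```text
side 74
[[  3  47  65 121  47   3]
 [  8  48  63 111  47   7]
 [ 12  48  64 110  47  10]
 [ 16  49  64 112  47  14]
 [ 17  46  68 124  43  13]
 [ 20  50  63 113  47  17]
 [ 21  46  66 112  43  16]
 [ 26  49  66 120  44  21]
 [ 29  51  64 112  44  25]
 [ 32  49  67 117  42  26]
 [ 33  46  68 113  38  25]
 [ 37  48  66 108  39  29]
 [ 38  50  68 123  40  31]
 [ 40  49  67 113  38  32]
 [ 42  46  69 107  34  31]
 [ 45  50  66 110  35  35]
 [ 48  49  68 117  33  37]
 [ 51  51  67 111  32  39]
 [ 53  53  66 113  31  42]
 [ 56  53  68 119  30  44]
 [ 59  53  68 108  28  45]
 [ 61  54  67 110  26  47]
 [ 64  52  68 110  23  47]
 [ 65  55  66 112  23  50]
 [ 67  57  65 117  22  53]
 [ 69  52  71 119  19  49]
 [ 71  55  69 118  18  52]
 [ 74  53  71 111  14  51]
 [ 74  57  66 114  15  55]
 [ 75  56  69 111  14  54]
 [ 77  57  66 115  13  56]
 [ 77  57  69 106  12  55]
 [ 79  58  65 116  11  57]
 [ 80  56  69 111  10  55]
 [ 82  58  69 108   8  57]
 [ 83  59  66 119   7  59]
 [ 85  57  70 113   5  57]
 [ 85  60  65 117   5  60]
 [ 88  57  70 112   2  57]
 [ 89  62  65 121   1  62]
 [ 89  58  6
[... 1592 characters left out ...]
148  70  73 104 -59  38]
 [153  71  69 121 -64  32]
 [158  72  72 109 -67  27]
 [162  70  73 106 -67  22]
 [166  68  69 116 -66  16]
 [169  79  61 112 -77  15]
 [173  78  62 123 -77  10]
 [199  78  68 112 -74 -25]
 [228  53  63 119 -35 -39]
 [243  53  60 112 -24 -47]
 [253  54  63 124 -16 -52]
 [270  52  62 103   0 -52]
 [285  54  62 106  14 -52]
 [290  52  66  98  18 -48]
 [296  54  65 118  23 -48]
 [304  53  62  99  30 -44]
 [310  50  61 102  32 -39]
 [314  53  65 106  37 -38]
 [320  49  69  94  38 -32]
 [326  55  61 110  46 -31]
 [332  53  66 102  47 -24]
 [338  50  67  94  46 -19]
 [344  50  67  95  49 -14]
 [350  50  65  98  49  -9]
 [354  51  69  97  50  -5]
 [359  49  63 112  49  -1]]
```

```bash
python3 -m crank '[-0.04,0.02,0,7,-0.08,0.04,0,14,-0.12,0.06,0,21,-0.164,0.089,0,28,-0.164,0.089,0,35,-0.164,0.089,0.02,42,-0.164,0.089,0.04,49,-0.164,0.089,0.05,56,-0.164,0.089,0.05,63,-0.164,0.089,0.05,70,-0.164,0.089,0.05,77,-0.164,0.089,0.05,84]'
python3 -m crank '[0,0,0,7,0,0,0,14,0,0,0,17,0,0,0,17]'
python3 - <<'E'
from ring import *
for cam in("wrist","side"):
    c,s,p,A,px,P,T,g,h,ok=cloud(cam)
    k=ok&(P[:,2]>.067)&(P[:,2]<.08)&(np.hypot(*h.T)<.1)&(g<125)&(h[:,0]<-.02)&(h[:,1]>-.03)
    az=np.degrees(np.arctan2(h[k,1],h[k,0]))%360
    print(cam,k.sum(),p,A[:,0].round(3),s["q"].round(2));i=np.argsort(az)
    M=np.c_[T[k]*1e3,P[k,2]*1e3,g[k],h[k]*1e3][i].round(0).astype(int);print(M[::max(1,len(M)//25)])
save(c,"x.png");save(shot("wrist"),"w10.png")
E
```

```text
time: 16.8
eef_pos: [0.6042, -0.0683, 0.157]
eef_rot: [-0.001, 0.686, 0.728, -0.002]
wrist_force: [-0.1, 1.4, -0.4]
width: 0.0855
grip_force: 0.0
time: 17.13
eef_pos: [0.6043, -0.0682, 0.157]
eef_rot: [-0.001, 0.785, 0.62, -0.002]
wrist_force: [0.5, -0.3, -0.3]
width: 0.0856
grip_force: 0.0
wrist 787 [ 0.60440196 -0.0682762   0.15730519] [ 0.228  0.974 -0.002] [-0.67  0.69  1.08  1.76 -0.67  1.12  0.4 ]
[[ 50  42  86  72  85 -20  64]
 [ 44  41  84  73  90 -22  58]
 [ 46  36  85  72 107 -26  61]
 [ 46  33  87  70  91 -30  61]
 [ 44  30  85  73  93 -32  60]
 [ 42  28  85  72 101 -35  58]
 [ 37  28  84  73  64 -36  54]
 [ 38  25  83  74  68 -39  55]
 [ 36  23  85  72  68 -42  53]
 [ 33  22  84  73  65 -43  51]
 [ 31  20  84  73  63 -45  49]
 [ 31  15  85  72  61 -50  50]
 [ 28  14  85  73  65 -51  47]
 [ 26  11  86  72  62 -55  46]
 [ 23  12  84  73  64 -54  42]
 [ 19  12  85  72  60 -55  39]
 [ 18   8  84  73  66 -59  38]
 [ 15   8  84  73  64 -60  35]
 [ 13   4  88  70  64 -65  34]
 [ 10   4  84  73  63 -65  31]
 [  5   6  87  70  61 -64  27]
 [  3   1  86  72  62 -69  26]
 [  0   5  
[... 426 characters left out ...]
  71  96 -42  51]
 [ 32  22  83  75  96 -43  50]
 [ 30  21  87  71 106 -44  48]
 [ 29  19  89  69 102 -47  48]
 [ 28  15  85  73  97 -50  47]
 [ 25  14  86  72  94 -51  44]
 [ 24  14  87  70 104 -52  43]
 [ 23   9  86  72  96 -57  43]
 [ 23   7  89  69 103 -59  44]
 [ 15   6  84  74  90 -62  36]
 [ 14   5  85  72  96 -63  35]
 [ 11   2  86  72  99 -66  33]
 [  9   4  87  70  93 -65  31]
 [  7   5  86  72  99 -64  28]
 [  5   0  89  69 105 -70  27]
 [  2   3  85  72  96 -67  24]
 [  1   3  87  70  94 -68  23]
 [ -2   2  88  70  92 -69  20]
 [ -3  -1  89  69 102 -72  19]
 [ -6   0  87  70  96 -72  16]
 [ -9   4  89  69 110 -68  13]
 [-10   3  91  67 115 -69  12]
 [-10   1  90  68 104 -71  12]]
```

```bash
python3 -m crank '[0.004,0.0025,0.04,5,0.004,0.0025,0.07,5,0.004,0.0025,0.082,5,0.004,0.0025,0.089,5,0.004,0.0025,0.089,5]'
python3 -m crank '[0,0,0,0,0,0,0,0,0,0,0,0,0,0,0,0,0,0,0,0,0,0,0,0,0,0,0,0,0,0,0,0,0,0,0,0,0,0,0,0]' 0
```

```text
time: 17.7
eef_pos: [0.6081, -0.0652, 0.0695]
eef_rot: [-0.0, 0.81, 0.587, -0.001]
wrist_force: [-0.0, 0.1, 0.8]
width: 0.0851
grip_force: 0.0
time: 18.53
eef_pos: [0.6098, -0.0651, 0.0717]
eef_rot: [0.001, 0.81, 0.586, 0.001]
wrist_force: [-0.8, 0.2, 10.3]
width: 0.0002
grip_force: 4.9
```

The fingers closed on top of the wire and missed it. I'll raise, reopen and measure again.

```bash
python3 -m crank '[0,0,-0.03,0,0,0,-0.06,0,0,0,-0.06,0,0,0,-0.06,0,0,0,-0.06,0]' 0.6
python3 - <<'E'
from ring import *
c,s,p,A,px,P,T,g,h,ok=cloud("wrist")
k=ok&(P[:,2]>.067)&(P[:,2]<.08)&(np.hypot(*h.T)<.1)&(g<85)&(h[:,0]<-.02)&(abs(T[:,0])<.03)&(abs(T[:,1])<.02)
print(k.sum(),p,A[:,0].round(3));i=np.argsort(T[k][:,0])
M=np.c_[T[k]*1e3,P[k,2]*1e3,g[k],h[k]*1e3][i].round(0).astype(int);print(M[::max(1,len(M)//20)])
t=T[k];b=np.polyfit(t[:,0],t[:,1],2);print(b,np.percentile(t[:,0],[0,1,5]),[np.polyval(b,x) for x in(-.01,0,.01)])
E
```

```text
time: 18.95
eef_pos: [0.6086, -0.0643, 0.13]
eef_rot: [-0.0, 0.81, 0.586, 0.0]
wrist_force: [-0.7, 0.8, 0.3]
width: 0.0508
grip_force: 0.0
479 [ 0.60826622 -0.06425908  0.12946898] [0.312 0.95  0.   ]
[[-14   0  59  70  81 -70  13]
 [-11   0  58  72  72 -69  16]
 [ -8   3  59  70  66 -66  18]
 [ -6   0  57  72  71 -69  21]
 [ -4  -3  59  70  71 -70  24]
 [ -2   2  58  71  66 -65  24]
 [  1  -1  58  72  69 -68  28]
 [  3   0  58  71  70 -66  29]
 [  5  -2  56  73  66 -67  32]
 [  8   0  56  73  69 -64  34]
 [ 10   1  57  73  68 -63  36]
 [ 12   2  57  73  67 -61  37]
 [ 14   2  57  73  68 -61  40]
 [ 16   4  58  72  62 -58  41]
 [ 18   2  56  73  68 -60  43]
 [ 20   3  57  72  68 -58  45]
 [ 22   7  58  72  79 -54  46]
 [ 23   3  57  72  64 -57  48]
 [ 25   3  58  71  67 -57  50]
 [ 27   6  56  73  68 -53  51]
 [ 29   5  58  71  64 -54  53]]
[ 1.00716699e+01 -1.60790874e-02 -3.47681902e-04] [-0.01396999 -0.01277982 -0.0109602 ] [np.float64(0.000820275958452435), np.float64(-0.0003476819015953851), np.float64(0.0004986942107303526)]
```

```bash
python3 -m crank '[0,0,0.03,0,0,0,0.055,0,0,0,0.062,0,0,0,0.065,0,0,0,0.065,0]'
python3 -m crank '[0,0,0,0,0,0,0,0,0,0,0,0,0,0,0,0,0,0,0,0,0,0,0,0,0,0,0,0]' 0
```

```text
time: 19.42
eef_pos: [0.6083, -0.0651, 0.0648]
eef_rot: [-0.0, 0.81, 0.586, -0.001]
wrist_force: [0.5, 0.8, 0.7]
width: 0.0512
grip_force: 0.0
time: 20.0
eef_pos: [0.6095, -0.0649, 0.0666]
eef_rot: [0.0, 0.81, 0.586, 0.001]
wrist_force: [0.2, 0.1, 5.1]
width: 0.0026
grip_force: 59.5
```

```bash
python3 -m crank '[0,0,-0.008,0,0,0,-0.016,0,0,0,-0.024,0,0,0,-0.032,0,0,0,-0.04,0]'
python3 -m crank '[0,0,-0.01,0,0,0,-0.02,0,0,0,-0.03,0,0,0,-0.04,0,0,0,-0.05,0]'
python3 - <<'E'
from ring import *
for cam in("side",):
    c,s,p,A,px,P,T,g,h,ok=cloud(cam)
    k=ok&(P[:,2]>.067)&(P[:,2]<.2)&(np.hypot(*h.T)<.13)&(g<125)&~((abs(T[:,0])<.014)&(abs(T[:,1])<.06)&(T[:,2]<.003))&(T[:,2]>-.03)
    print(cam,k.sum(),p);i=np.argsort(np.arctan2(h[k,1],h[k,0]))
    M=np.c_[T[k]*1e3,P[k,2]*1e3,g[k],h[k]*1e3][i].round(0).astype(int);print(M[::max(1,len(M)//40)])
E
```

```text
time: 20.42
eef_pos: [0.6087, -0.0646, 0.1063]
eef_rot: [-0.0, 0.81, 0.586, 0.0]
wrist_force: [-0.1, 0.7, -2.5]
width: 0.0029
grip_force: 58.5
time: 20.83
eef_pos: [0.6088, -0.0649, 0.1565]
eef_rot: [0.0, 0.81, 0.586, 0.0]
wrist_force: [-1.1, 0.4, -1.2]
width: 0.0029
grip_force: 58.9
side 100 [ 0.60970077 -0.06529818  0.15831904]
[[-59  33   9 150 103 -49 -40]
 [-60  34   6 153 109 -48 -41]
 [-61  38   8 150  97 -45 -43]
 [-62  40   8 151 102 -43 -44]
 [-63  42   7 151 103 -42 -46]
 [-63  44   7 151 121 -40 -47]
 [-63  46   7 151 118 -38 -47]
 [-62  47  12 146 102 -37 -47]
 [-62  49  12 146 104 -35 -48]
 [-65  50  11 147 101 -35 -50]
 [-67  51  10 148 101 -35 -52]
 [-63  54  10 148 101 -30 -50]
 [-63  57  12 146  99 -28 -51]
 [-65  58  10 149 105 -27 -52]
 [-64  60  12 146  98 -25 -53]
 [-63  65  11 147 107 -20 -53]
 [-63  67  11 147 111 -18 -53]
 [-64  69  13 145  93 -16 -54]
 [-63  71  11 147  97 -14 -55]
 [-63  73  12 147  95 -12 -55]
 [-62  76  15 144 118  -9 -55]
 [-60  79  14 145  98  -5 -54]
 [-58  82  13 145 119  -2 -52]
 [-55  88  17 141 121   4 -52]
 [-52  94  17 141 119  11 -50]
 [-48  99  15 143 115  18 -48]
 [ -8 114  15 144 122  43 -13]
 [  4 115  14 145 121  47  -2]
 [  6 114  15 144 120  46   1]
 [  9 112  14 145 120  46   4]
 [ 13 112  13 145 119  46   8]
 [ 25 110  12 147 124  47  20]
 [ 35 104  11 147 111  44  31]
 [ 43  98  10 149 113  41  41]
 [ 47  92   9 150 116  36  46]
 [ 50  88   8 151 117  33  50]
 [ 50  81   5 154 122  26  52]
 [ 53  77   6 153 107  24  55]
 [ 54  70   3 155 118  17  58]
 [ 60  68   6 152 110  17  65]
 [ 56  64   2 157 122  12  62]
 [ 57  59  -1 159 111   8  64]
 [ 59  58   3 156 117   7  66]
 [ 58  55   0 159 116   4  67]
 [ 58  53   2 157 120   2  67]
 [ 56  50  -2 160 115  -2  66]
 [ 55  50   0 158 118  -3  65]
 [ 54  45   0 159 115  -7  66]
 [ 55  38   2 157 104 -13  68]
 [ 54  36  -1 159 115 -16  68]]
```

Run:
```python
from h import *
a=dict(np.load("t.npz"))
ys,xs=np.mgrid[30:310,20:315];px=np.c_[xs.ravel(),ys.ravel()];z=a["z_map"][px[:,1],px[:,0]]
P=depthpts(a,px);ok=z>0
for n,k in(("vise",(px[:,0]>225)&(px[:,1]>200)),("radio",(px[:,0]<212)&(px[:,1]<205))):
    Q=P[ok&k&(P[:,2]<.8)];i=Q[:,2]>np.percentile(Q[:,2],95);print(n,np.percentile(Q[:,2],[50,95,99.5,100]),Q[i].min(0),Q[i].max(0))
k=ok&(px[:,0]<222)&(px[:,0]>118)&(px[:,1]>212)&(px[:,1]<302)&(P[:,2]>.018)&(P[:,2]<.04)
print("rim",k.sum(),np.percentile(P[k],[2,50,98],axis=0).round(4))
Q=P[ok&(abs(P[:,0]-.43)<.5)&(P[:,1]>.2)&(P[:,1]<.5)&(P[:,2]>.1)];print("near tray tall",Q[Q[:,0]<.56].shape, Q[:,0].min() if len(Q) else 0)
s=ctrl.read_state();A=R_of(s["eef_rot"]);print(s["eef_pos"],A[:,:2].round(3),s["q"].round(2))
```

```text
vise [0.12011745 0.17821765 0.1809962  0.18358002] [0.34421729 0.03654204 0.17822158] [0.39706024 0.16430765 0.18358002]
radio [0.10558809 0.33319939 0.34934459 0.35464984] [0.72175556 0.32474177 0.33323177] [0.79448128 0.58854028 0.35464984]
rim 645 [[0.3293 0.2354 0.0191]
 [0.429  0.3683 0.0251]
 [0.536  0.4625 0.0302]]
near tray tall (0, 3) 0.5725415701069015
[ 0.60970077 -0.06529818  0.15831904] [[ 0.313  0.95 ]
 [ 0.95  -0.313]
 [ 0.001  0.003]] [-0.68  0.7   1.1   1.76 -0.69  1.13  0.32]
```

```bash
python3 -m crank '[0,0,-0.03,0,0,0,-0.06,0,-0.005,-0.015,-0.08,0,-0.012,-0.04,-0.09,0,-0.022,-0.07,-0.095,0,-0.032,-0.1,-0.095,0,-0.042,-0.128,-0.095,0,-0.047,-0.1425,-0.095,0]'
python3 -m crank '[0.02,-0.012,0,-4,0.05,-0.028,0,-10,0.08,-0.044,0,-16,0.11,-0.06,0,-22,0.14,-0.077,0,-28,0.17,-0.093,0,-34,0.2,-0.11,0,-40,0.23,-0.126,0,-46,0.26,-0.142,0,-52,0.29,-0.158,0,-58,0.32,-0.175,0,-62,0.335,-0.183,0,-63]'
python3 -m crank '[0,0,0.02,0,0,0,0.05,0,0,0,0.08,0,0,0,0.11,0,0,0,0.13,0,0,0,0.13,0]'
python3 - <<'E'
from ring import *
for cam in("top","wrist"):
    c,s,p,A,px,P,T,g,h,ok=cloud(cam)
    k=ok&(P[:,2]>.06)&(P[:,2]<.16)&(P[:,1]>.2)&(g<125)&(T[:,1]>.015)&(T[:,1]<.14)&(abs(T[:,0])<.1)&(T[:,2]>-.02)
    print(cam,k.sum(),p,A[:,:2].round(2).tolist(),s["wrist_force"]);i=np.argsort(np.arctan2(T[k,0],T[k,1]-.057))
    M=np.c_[T[k]*1e3,P[k]*1e3,g[k]][i].round(0).astype(int);print(M[::max(1,len(M)//25)])
E
```

```text
time: 21.55
eef_pos: [0.4553, -0.0656, 0.2492]
eef_rot: [-0.001, 0.811, 0.586, -0.001]
wrist_force: [-0.5, 0.7, 0.8]
width: 0.0024
grip_force: 58.8
time: 22.55
eef_pos: [0.3879, 0.3147, 0.2502]
eef_rot: [-0.0, 0.381, 0.925, 0.0]
wrist_force: [-0.9, -0.0, -0.6]
width: 0.0023
grip_force: 58.9
time: 23.05
eef_pos: [0.3878, 0.3084, 0.1172]
eef_rot: [-0.001, 0.385, 0.923, -0.003]
wrist_force: [-1.1, -0.6, -1.1]
width: 0.0026
grip_force: 59.0
top 97 [0.38902462 0.30894928 0.11925497] [[-0.7, 0.71], [0.71, 0.7], [-0.0, -0.0]] [ 0.28605183 -0.27175252 -0.23314083]
[[-56  33   6 452 292 113  87]
 [-56  36   3 455 294 116  84]
 [-61  38   4 459 292 115  69]
 [-61  42   6 462 295 113  65]
 [-61  46   9 464 298 110  71]
 [-61  49   7 467 300 112  73]
 [-59  51   9 467 303 110  99]
 [-62  55   8 472 303 111  91]
 [-63  61  14 477 307 105 101]
 [-62  66  11 479 311 108  95]
 [-62  69   9 482 313 110  99]
 [-58  73  13 482 319 106 120]
 [-59  79  17 487 322 102 113]
 [-56  82  13 487 326 106 102]
 [-56  86  16 489 330 103  91]
 [-56  90  17 492 332 102 101]
 [-51  90  12 489 336 107 101]
 [-49  96 
[... 719 characters left out ...]
 489 357 108 118]
 [-26 107  16 485 366 104  56]
 [-19 113  14 484 376 107 111]
 [-10 113  13 478 382 107  81]
 [ -1 116  14 473 390 106  93]
 [  8 114  14 465 395 106  61]
 [ 17 114  10 459 402 111 116]
 [ 26 114  11 453 408 110  96]
 [ 32 107   9 444 408 112 112]
 [ 39 102   8 435 409 112 104]
 [ 46  98   6 427 411 114 103]
 [ 49  89   4 419 407 116 100]
 [ 55  84   4 411 408 117 111]
 [ 54  76   3 406 402 118  74]
 [ 59  70   1 399 401 120 117]
 [ 58  63   0 394 396 120 100]
 [ 62  57   2 387 394 118  99]
 [ 58  51  -1 385 387 122 114]
 [ 59  44  -2 380 383 122 122]
 [ 56  38  -2 378 376 123 122]
 [ 55  30  -2 373 370 122 113]
 [ 50  22  -4 370 361 124 121]
 [ 40  15  -5 372 349 125 109]]
```

```bash
python3 -m crank '[0,0,0.03,0,0,0,0.06,0,0,0,0.085,0,0,0,0.1,0,0,0,0.106,0,0,0,0.11,0,0,0,0.111,0]'
python3 -m crank '[0,0,0,0,0,0,0,0,0,0,0,0]' 0.3
python3 -m crank '[0,0,-0.03,0,0,0,-0.07,0,0,0,-0.11,0,0,0,-0.15,0,0,0,-0.15,0]'
python3 - <<'E'
from ring import *
for cam in("wrist","top"):
    c,s,p,A,px,P,T,g,h,ok=cloud(cam)
    C=np.array([.432,.348])
    d=P[:,:2]-C
    k=ok&(P[:,2]>.003)&(P[:,2]<.15)&(abs(d[:,0])<.088)&(abs(d[:,1])<.098)&(g<100)
    print(cam,k.sum(),p,s["width"]);i=np.argsort(np.arctan2(d[k,1],d[k,0]))
    M=np.c_[P[k]*1e3,g[k]][i].round(0).astype(int);print(M[::max(1,len(M)//25)]);print(np.percentile(P[k],[0,2,50,98,100],axis=0).round(3))
    save(c,"f_%s.png"%cam)
E
```

```text
time: 23.73
eef_pos: [0.3904, 0.3112, 0.0104]
eef_rot: [0.0, 0.384, 0.923, 0.001]
wrist_force: [0.3, 0.8, 0.4]
width: 0.0025
grip_force: 59.0
time: 23.98
eef_pos: [0.39, 0.3111, 0.0103]
eef_rot: [0.0, 0.384, 0.923, 0.001]
wrist_force: [0.0, -0.2, 0.2]
width: 0.0254
grip_force: 0.0
time: 24.4
eef_pos: [0.3929, 0.3121, 0.1658]
eef_rot: [0.001, 0.385, 0.923, 0.005]
wrist_force: [1.8, 0.5, 0.6]
width: 0.0257
grip_force: 0.0
wrist 391 [0.39134039 0.31213507 0.16309958] 0.02590145537303395
[[394 307   7  93]
 [394 302   6  89]
 [450 297   6  74]
 [453 299   7  74]
 [457 298   9  77]
 [459 301   6  75]
 [462 301   8  77]
 [464 303   8  77]
 [468 302   8  91]
 [470 305   8  84]
 [471 309   7  76]
 [473 312   7  79]
 [474 314   9  79]
 [479 315   7  78]
 [479 320   5  76]
 [484 330   6  98]
 [488 362   6  87]
 [483 376   7  84]
 [477 389   6  88]
 [469 396   5  78]
 [462 401   7  85]
 [452 407   7  94]
 [443 411   7  99]
 [433 411   7  83]
 [422 410   6  96]
 [407 405   7  96]
 [383 385   8  94]]
[[0.383 0.25  0.003]
 [0.393 0.295 0.003]
 [0.464 0.316 0.007]
 [0.489 0.411 0.009]
 [0.495 0.411 0.01 ]]
top 64 [0.38997237 0.31161395 0.16104721] 0.025789781162309653
[[372 322   5  97]
 [382 322   7  73]
 [393 306  10  96]
 [398 307   6  91]
 [400 307   4  93]
 [395 298   7  95]
 [400 304   9  84]
 [453 292   6  96]
 [452 297   9  90]
 [455 297  10  76]
 [458 297  10  73]
 [458 300  11  88]
 [460 298   8  68]
 [463 296   4  89]
 [461 303   7  93]
 [466 299   3  82]
 [466 300  10  69]
 [469 299   3  96]
 [468 303   6  71]
 [471 303   9  73]
 [474 304   4  80]
 [474 306   8  72]
 [476 309   9  70]
 [479 307   3  94]
 [479 309   4  78]
 [477 315   5  89]
 [482 312   6  87]
 [479 317   6  84]
 [479 320   3  92]
 [484 320   6  96]
 [492 360   7  97]
 [484 383  10  99]]
[[0.372 0.292 0.003]
 [0.38  0.293 0.003]
 [0.466 0.306 0.007]
 [0.493 0.378 0.012]
 [0.493 0.398 0.013]]
```

The ring lies flat inside the tray with its top at about 9 mm, the pick is flat on the bench and the gripper is clear. I'm handing the job in.

```bash
python3 -c "
from bench import ctrl
print(ctrl.close_job())"
```

```text
the job is handed in; nothing more can be done
None
```

Job handed in at about 24.5 s of the 61 s allowed (no verdict came back): the pick lifted the ring out, the ring lies flat in the tray, the pick is down on the bench, and the arm never went near the torch.

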